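# Free the decorating turntable under the blue pot

## Robot

A 7-joint arm with a two-finger parallel gripper is mounted at the origin on the work surface. World frame = base frame: x ahead of the robot, y to its left, z up, the work surface at z = 0. Lengths are in m, angles in degrees, forces in N, time in s.
With the tool pointing down it reaches from about 0.35 to 0.9 m from the base axis. Payload 19.9 kg.
Tool frame: the origin (TCP) lies between the finger pads; the fingertips stand 8 mm ahead of it and the grasp point (between the pads) lies 11 mm behind it; z points along the fingers, y is the line along which they close (so a half turn about z gives the same grasp; the last joint's range is limited). The gripper opens to 94 mm and grips with 3 to 60 N. Pads are 16 mm wide; open, the fingers measure 119 mm over their backs; the gripper's body (75 mm by 177 mm) begins 78 mm behind the grasp point.
Start: joints at [72.852, 23.915, -0.59, 92.452, 0.269, 63.638, -3.037], TCP at [0.159, -0.604, 0.213] pointing down, gripper open.
Joint ranges: [-161.28, 161.28], [-22.2, 115.67], [-73.04, 71.86], [3.21, 147.25], [-68.34, 248.33], [10.77, 114.83], [-161.83, 161.83]. Speed limits (degrees/s): [108.29, 108.29, 136.94, 136.94, 172.46, 172.46, 172.46].

## Interface

Orientations are given as a 3x3 rotation matrix whose columns are the frame's x, y, z axes.
In Python, from station import arm, camera, get_calibration gives the robot as it stands.
- The arm moves only by the tool move_arm, never from a script. Its argument "commands" is a list of rows, each a list of 7 numbers: the shift along the tool's x, y, z in units of 2 cm (1.0 is 2 cm), then the turn, a rotation vector about the tool's x, y, z in units of 8 degrees (1.0 is 8 degrees), then the opening, from -1 (shut) to 1 (fully open). In form: [[x, y, z, wx, wy, wz, claw], ...]. A call has exactly 8 rows; each row shifts and turns the commanded pose from where the row before left it, along the tool's axes as they then stand; what a row does not reach is not made up. A row lasts 1/10 s, in which the tool goes at most 50 mm and 8.59 degrees, less where a joint would pass 70% of its speed; a pose out of reach is approached as far as the arm can. A call with a number of a shift or a turn outside -1 to 1 is refused whole. A call with a gripper value outside its range is refused whole. The fingers move at their own pace and stop on an object; the grip force is fixed at half the most. Time passes only in rows, so rows that do not move let the fingers close, or fill a call up. It gives the time, the measured TCP pose, the force, the opening and the grip force at its end, in the units of the state.
- arm.get_obs(): the state, without advancing time (a new reading comes with each control period).
- camera(name): name is "scene" or "side" or "wrist"; returns the picture (420x560x3 uint8, red, green, blue); there is no depth.
- get_calibration(name): a dict with "fx", "fy", "cx", "cy" (pixels), "k1" (the pictures are not rectified: a ray, as slopes to the right and down, at radius r is drawn at 1 + k1 r^2 times it, then the intrinsics apply), "world_to_cam" (4x4, takes a point from world to camera coordinates). Camera axes: x right, y down, z forward; pixel columns grow to the right and rows downward; lengths in m; the calibration is good to about 2 mm. A picture is of the moment at which its call begins: read the wrist's pose just before it. get_calibration takes no time and is no camera call; for the wrist camera it gives the pose at the moment of the call.
- arm.hand_in(): hands the job in; it is judged then, once.
The state is a dict: "t": time; "q": joint angles; "qd": joint speeds; "effort": joint torques, N m; "tcp_pos": TCP position; "ee_rot": TCP orientation; "contact_force": force on the tool from outside, world axes, zero at the start; "torque": the same for the moment, N m; "grip_width": finger opening in m; "grasp_force": force on a finger pad.
Only numpy, scipy, OpenCV 4.12 (cv2) and the standard library are available. Lean on these libraries where they do the work, as an engineer would, in place of code of your own. Each camera call takes 0.05 s, during which the arm holds its last target. There are 200 camera calls.

## Task

The blue pot is ready to be painted all round, so free its turntable: pull the red T-shaped knob of that turntable's sprung index plunger straight up, twist it about 60 degrees either way and let it down into the yellow rest notch so that it stays retracted. Leave the other turntable, with the terracotta pot, locked as it is, and do not knock the blue pot over.

Things in the scene. Friction and masses are not known exactly. Their poses are not given: they have to be found in the camera images.
- blue_grip (a point): Grip point of the red T-knob at the blue pot's wheel, on the vertical plunger axis, 98 mm above the table while locked. The knob is an upright paddle 50 mm long (this point's x), 14 mm wide (its y: pinch across this), from 22 mm below to 16 mm above the point; locked, it points along the wheel's radius. Under it a steel crown 43 mm wide, top 72 mm above the table. 124 mm from the wheel's axis.
- blue_lift (a joint): How far this plunger is pulled straight up, m: 0 locked (at the start), about 0.012 resting in a notch, 0.024 upper stop. A spring pulls it down: 6 N at 0, 12 N at 0.024. A cross pin in a deep slot stops it turning while low: raise it over 0.015 (0.018 to 0.021 is good) to twist freely.
- blue_turn (a joint): Twist of this knob, rad, counter-clockwise from above positive; 0 while locked, stops at -1.4 and 1.4. Yellow rest notches at +1.05 and -1.05 (either will do), crests at 0.52 and 1.57 either way: let go beyond 0.7 it settles into the notch, short of 0.35 it snaps back to locked.
- clay_grip (a point): The same point on the identical red knob of the other turntable, which carries the terracotta pot. To be left locked.
- blue_pot: Blue glazed pot, 72 mm wide, 78 mm tall, loose on the middle of its 264 mm wide toothed aluminium wheel; origin at the centre of its underside, 42 mm above the table, z up. It marks the turntable to free. The other pot is terracotta, 78 mm wide, 75 mm tall.
Not all that is in view belongs to the job. Of the things like the blue_pot, leave any that is purple; of the rest the smaller one is meant.

How it is judged:
By the outcome, as a careful person would: the job done as asked, in the order asked, and still so for the second after the job is handed in, with the robot touching nothing.
It also fails if it takes over 32 s, if anything falls off the work surface, if the arm or the gripper's body presses on something with over 40 N, if the wrist force passes 120 N, or if a joint passes its speed limit or range.

## Working session

There is one attempt and no reset: what is moved stays moved. The work goes in short steps, Python scripts to look and compute and a tool call to move; the robot and the scene stay as the last step left them, time stands still between calls to the robot, and variables do not carry over. Pictures are saved under pics/ and viewed, at most 10 in all, crops included, and the job is handed in when it is done.

Besides the shell and the picture viewer there is one more tool, called after "Call:" by a JSON object that holds its "fn" and its "kwargs", one argument or row to a line. move_arm: Moves the arm, as the interface text tells. Shifts and turns lie within -1 to 1; 1 stands for 2 cm of shift or 8 degrees of turn. Its arguments: {"type":"object","properties":{"commands":{"type":"array"}},"required":["commands"]}

```bash
mkdir -p pics; ls
python3 - <<'E'
from station import arm, camera, get_calibration
import cv2,numpy as np
o=arm.get_obs(); print(o['t'],o['tcp_pos'],np.round(o['ee_rot'],3),o['grip_width'])
for n in ('scene','side','wrist'):
    c=get_calibration(n); print(n,c)
    cv2.imwrite(f'pics/{n}0.png',camera(n)[:,:,::-1])
    np.save(f'pics/{n}0.npy',c,allow_pickle=True)
E
```

```text
pics
0.0 [ 0.15924577 -0.60399729  0.21283622] [[ 0.967  0.255 -0.   ]
 [ 0.255 -0.967  0.001]
 [-0.    -0.001 -1.   ]] 0.09395314852351225
scene {'fx': 430.69631608088866, 'fy': 430.69631608088866, 'cx': 280.7552523219176, 'cy': 213.8098439542701, 'k1': -0.04520169777038751, 'world_to_cam': array([[-0.6841771 ,  0.72921577, -0.01208563,  0.36146331],
       [ 0.48274031,  0.44037886, -0.7569863 , -0.11994734],
       [-0.54668409, -0.52374691, -0.65331898,  1.18829792],
       [ 0.        ,  0.        ,  0.        ,  1.        ]])}
side {'fx': 494.99071381943884, 'fy': 494.99071381943884, 'cx': 280.4663514909305, 'cy': 207.30225256715553, 'k1': 0.029099054381648504, 'world_to_cam': array([[-0.79160626, -0.61049354, -0.02563538,  0.29128817],
       [-0.2925084 ,  0.41545278, -0.86130008,  0.24055701],
       [ 0.53646843, -0.67431197, -0.50744951,  1.07395528],
       [ 0.        ,  0.        ,  0.        ,  1.        ]])}
wrist {'fx': 369.7622447124598, 'fy': 369.7622447124598, 'cx': 287.38959012774524, 'cy': 209.89338225148072, 'k1': -0.02435609598266742, 'world_to_cam': array([[ 2.54706833e-01, -9.67018059e-01, -7.09006395e-04,
        -6.25592324e-01],
       [-9.29884279e-01, -2.45127112e-01,  2.74277097e-01,
        -2.78704572e-02],
       [-2.65404703e-01, -6.92009569e-02, -9.61650441e-01,
         3.91428038e-01],
       [ 0.00000000e+00,  0.00000000e+00,  0.00000000e+00,
         1.00000000e+00]])}
```

View pics/scene0.png

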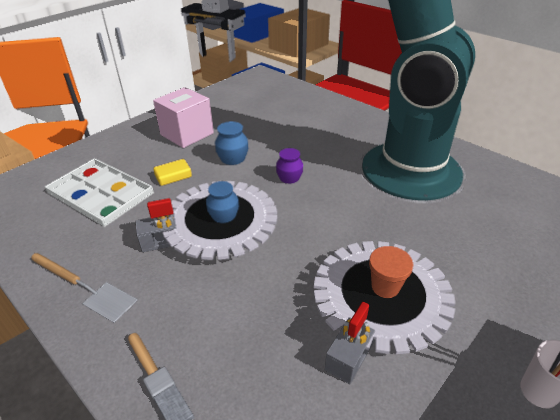

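View pics/side0.png

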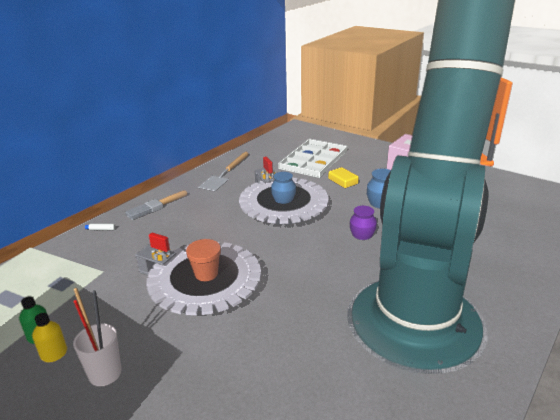

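The blue pot on its wheel is at (222,205) in scene and (284,188) in side. Its red knob is at (161,209) and (268,164). The larger blue pot and the purple pot stand off the wheels. The terracotta wheel's knob is at (358,320) in scene and (159,242) in side.

```bash
cat > h.py <<'E'
import numpy as np,cv2
def K(c): return np.array([[c['fx'],0,c['cx']],[0,c['fy'],c['cy']],[0,0,1]])
def ray(c,uv):
    p=cv2.undistortPoints(np.array([[uv]],float),K(c),np.array([c['k1'],0,0,0.]))[0,0]
    T=c['world_to_cam'];R=T[:3,:3]
    d=R.T@np.array([p[0],p[1],1]);return -R.T@T[:3,3],d/np.linalg.norm(d)
def plane(c,uv,z):
    o,d=ray(c,uv);return o+d*(z-o[2])/d[2]
def tri(rs):
    A=sum(np.eye(3)-np.outer(d,d) for o,d in rs);b=sum((np.eye(3)-np.outer(d,d))@o for o,d in rs)
    x=np.linalg.solve(A,b);return x,[round(1000*np.linalg.norm(np.cross(d,x-o)),1) for o,d in rs]
def proj(c,P):
    T=c['world_to_cam'];return cv2.projectPoints(np.array([P],float),cv2.Rodrigues(T[:3,:3])[0],T[:3,3],K(c),np.array([c['k1'],0,0,0.]))[0][0,0]
def load(n): return cv2.imread(f'pics/{n}.png'),np.load(f'pics/{n}.npy',allow_pickle=True).item()
def red(im,smin=180):
    h=cv2.cvtColor(im,cv2.COLOR_BGR2HSV);H,S,V=cv2.split(h)
    return (((H<5)|(H>174))&(S>smin)&(V>90)).astype(np.uint8)
def blobs(m,amin=40):
    n,l,s,c=cv2.connectedComponentsWithStats(m)
    return [(i,s[i].tolist(),c[i].round(1).tolist()) for i in range(1,n) if s[i][4]>=amin],l
E
python3 - <<'E'
from h import *
for n in('scene0','side0'):
    im,c=load(n);print(n,[b[1:] for b in blobs(red(im))[0]])
s=load('scene0')[1];d=load('side0')[1]
# wheel ellipse on plane: contour of bright wheel near the pot
for n,box in(('scene0',(155,175,285,265)),('side0',(230,170,335,228))):
    im,c=load(n);h=cv2.cvtColor(im,cv2.COLOR_BGR2HSV)
    x0,y0,x1,y1=box;m=np.zeros(im.shape[:2],np.uint8);m[y0:y1,x0:x1]=((h[...,2]>140)&(h[...,1]<60))[y0:y1,x0:x1]
    p=np.argwhere(m)[:,::-1];e=cv2.fitEllipse(cv2.convexHull(p.astype(np.int32)));print(n,e,plane(c,e[0],.04))
E
python3 -c "
import cv2,numpy as np
a=cv2.imread('pics/scene0.png')[170:270,120:290];b=cv2.imread('pics/side0.png')[140:235,220:340]
f=lambda i:cv2.resize(i,(390,400),interpolation=cv2.INTER_CUBIC)
cv2.imwrite('pics/crop.png',np.hstack([f(a),f(b)]))"
```

```text
scene0 [([340, 0, 62, 74, 3285], [368.8, 36.0]), ([316, 75, 73, 35, 1219], [357.4, 90.3]), ([84, 168, 13, 8, 63], [89.5, 171.3]), ([148, 199, 25, 19, 359], [159.8, 207.9]), ([348, 302, 21, 36, 381], [358.2, 319.0])]
side0 [([149, 233, 19, 18, 239], [158.3, 241.5]), ([74, 300, 23, 50, 118], [84.2, 322.7])]
scene0 ((216.34548950195312, 220.1172332763672), (78.27529907226562, 125.43692779541016), 82.19380950927734) [ 0.52602559 -0.2028442   0.04      ]
side0 ((280.78076171875, 202.17599487304688), (108.97688293457031, 137.339111328125), 0.7039132118225098) [ 0.50283142 -0.17805039  0.04      ]
```

View pics/crop.png

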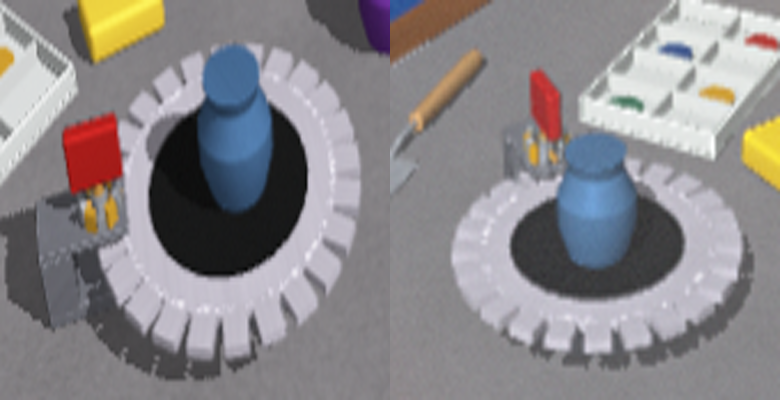

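The crop shows the paddle in scene with its front face at about (160,207) and in side at about (267.5,164). The crown with its yellow notches is below it. The black disc centre is at about (219.8,217.5) in scene and (284,197) in side.

Run:
```python
from h import *
S,s=load('scene0');D,d=load('side0')
for im in(S,D): print([b[1:] for b in blobs(red(im,140),25)[0] if b[1][1]>150])
k,e=tri([ray(s,(159.8,207.9)),ray(d,(267.5,164.3))]);print('knob',k,e)
m,l=blobs(red(D,130),25)
print('clay',tri([ray(s,(358.2,319)),ray(d,(158.3,241.5))]))
w=tri([ray(s,(219.8,217.5)),ray(d,(284,197))]);print('wheel',w, plane(s,(219.8,217.5),.042),plane(d,(284,197),.042))
v=k-w[0];print(np.linalg.norm(v[:2]),np.degrees(np.arctan2(v[1],v[0])))
```

```text
[([84, 168, 14, 8, 74], [89.8, 171.4]), ([147, 198, 26, 21, 381], [159.8, 207.8]), ([348, 302, 21, 36, 389], [358.2, 319.0])]
[([263, 157, 9, 16, 101], [267.4, 164.6]), ([149, 233, 20, 19, 269], [158.6, 241.7]), ([74, 300, 23, 50, 143], [84.1, 322.8])]
knob [ 0.62133306 -0.26805013  0.09624744] [np.float64(2.0), np.float64(2.0)]
clay (array([0.56683418, 0.21349584, 0.09666286]), [np.float64(2.2), np.float64(2.2)])
wheel (array([ 0.51346561, -0.20629713,  0.03948893]), [np.float64(1.4), np.float64(1.4)]) [ 0.51610635 -0.2020117   0.042     ] [ 0.51161163 -0.20515347  0.042     ]
0.12429328037589261 -29.790692725365602
```

The measurements agree: the knob is 124.3 mm from the wheel axis (124 expected), at height about 0.096, with a radius direction of about -30°. I'll move above it at the present height, then turn about 45°.

Call:
{"fn": "move_arm", "kwargs": {
  "commands": [
    [0.986,-0.384,0,0,0,0,1],
    [0.986,-0.384,0,0,0,0,1],
    [0.986,-0.384,0,0,0,0,1],
    [0.986,-0.384,0,0,0,0,1],
    [0.986,-0.384,0,0,0,0,1],
    [0.986,-0.384,0,0,0,0,1],
    [0.986,-0.384,0,0,0,0,1],
    [0.986,-0.384,0,0,0,0,1]
  ]
}}

```text
t: 0.95
tcp_pos: [0.2968, -0.504, 0.2132]
ee_rot: [[0.967, 0.255, -0.0], [0.255, -0.967, 0.0], [-0.0, -0.0, -1.0]]
contact_force: [0.6, -1.1, -0.1]
grip_width: 0.0939
grasp_force: 0.0
```

Call:
{"fn": "move_arm", "kwargs": {
  "commands": [
    [0.986,-0.384,0,0,0,0,1],
    [0.986,-0.384,0,0,0,0,1],
    [0.986,-0.384,0,0,0,0,1],
    [0.986,-0.384,0,0,0,0,1],
    [0.986,-0.384,0,0,0,0,1],
    [0.986,-0.384,0,0,0,0,1],
    [0.986,-0.384,0,0,0,0,1],
    [0.986,-0.384,0,0,0,0,1]
  ]
}}

```text
t: 1.75
tcp_pos: [0.4336, -0.4044, 0.2132]
ee_rot: [[0.967, 0.255, -0.0], [0.255, -0.967, 0.0], [-0.0, -0.0, -1.0]]
contact_force: [-0.5, -0.8, -0.1]
grip_width: 0.0941
grasp_force: 0.0
```

Call:
{"fn": "move_arm", "kwargs": {
  "commands": [
    [0.986,-0.384,0,0,0,0,1],
    [0.986,-0.384,0,0,0,0,1],
    [0.986,-0.384,0,0,0,0,1],
    [0.986,-0.384,0,0,0,0,1],
    [0.986,-0.384,0,0,0,0,1],
    [0.986,-0.384,0,0,0,0,1],
    [0.986,-0.384,0,0,0,0,1],
    [0.986,-0.384,0,0,0,0,1]
  ]
}}

```text
t: 2.55
tcp_pos: [0.5705, -0.3048, 0.2131]
ee_rot: [[0.967, 0.255, -0.001], [0.255, -0.967, 0.0], [-0.0, -0.0, -1.0]]
contact_force: [-0.0, 0.7, 1.0]
grip_width: 0.094
grasp_force: 0.0
```

Call:
{"fn": "move_arm", "kwargs": {
  "commands": [
    [0.986,-0.384,0,0,0,0,1],
    [0.986,-0.384,0,0,0,0,1],
    [0.986,-0.384,0,0,0,0,1],
    [0,0,0,0,0,1,1],
    [0,0,0,0,0,1,1],
    [0,0,0,0,0,1,1],
    [0,0,0,0,0,1,1],
    [0,0,0,0,0,1,1]
  ]
}}

```text
t: 3.35
tcp_pos: [0.6215, -0.2678, 0.2132]
ee_rot: [[0.902, -0.431, -0.0], [-0.431, -0.902, 0.0], [-0.0, -0.0, -1.0]]
contact_force: [0.1, 1.0, -0.1]
grip_width: 0.0941
grasp_force: 0.0
```

Run:
```python
from station import arm, camera, get_calibration
from h import *
c=get_calibration('wrist');im=camera('wrist')[:,:,::-1].copy();cv2.imwrite('pics/w1.png',im);np.save('pics/w1.npy',c,allow_pickle=True)
o=arm.get_obs();print(o['tcp_pos'],np.degrees(np.arctan2(o['ee_rot'][1,0],o['ee_rot'][0,0])),o['q'].round(0) if hasattr(o['q'],'round') else o['q'])
m=red(im,140);B,l=blobs(m,100)
for i,s,ct in B:
    cn=cv2.findContours((l==i).astype(np.uint8),0,2)[0][0];r=cv2.minAreaRect(cn);b=cv2.boxPoints(r)
    print(s,ct,r);print([np.round(plane(c,p,.114)[:2],4).tolist() for p in b])
S,s=load('scene0')
print(proj(c,(.6213,-.268,.114)))
```

```text
[ 0.62154544 -0.26778195  0.21325165] -26.08332852040365 [ 23.  29.  -3.  84.   2.  67. -97.]
[277, 173, 22, 70, 1167] [288.0, 208.2] ((288.07073974609375, 207.86566162109375), (17.90280532836914, 69.33848571777344), 4.573921203613281)
[[0.6054, -0.2512], [0.6525, -0.2788], [0.6458, -0.2902], [0.5983, -0.2633]]
[286.96980857 215.12950408]
```

View pics/w1.png

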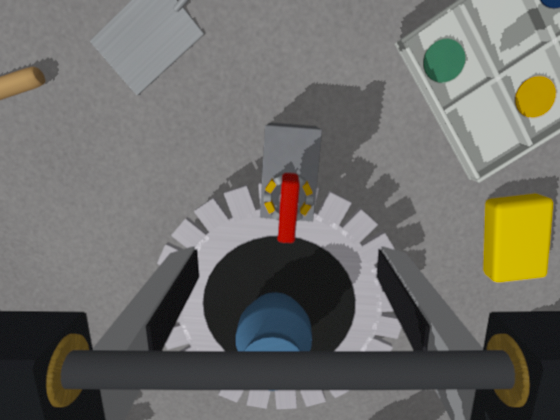

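The wrist view shows the red paddle at (288,208), with its inner end at (287,242) and its outer end at (290,174). The crown's yellow notches are centred around (288,197), and the jaws straddle the knob symmetrically.

Run:
```python
from h import *
im,c=load('w1');_,s=load('scene0');_,d=load('side0')
h=cv2.cvtColor(im,cv2.COLOR_BGR2HSV);m=((h[...,0]>17)&(h[...,0]<32)&(h[...,1]>120)&(h[...,2]>90)).astype(np.uint8);m[:,:250]=0;m[:,330:]=0;m[:160]=0;m[240:]=0
B,l=blobs(m,8)
for b in B: print(b[1:],plane(c,b[2],.072).round(4))
p=np.argwhere(m)[:,::-1].astype(np.int32);(u,r)=cv2.minEnclosingCircle(p);print(u,r,plane(c,u,.072))
# inner end of top edge, 3 views
print(tri([ray(c,(286.5,241)),ray(s,(171,200))]),plane(c,(286.5,241),.114))
g=np.array([.6225,-.2692,.098]);a=np.array([.866,-.5,0])
for sg in(-25,25): print(sg,[proj(q,g+a*sg/1000+[0,0,.016]).round(1).tolist() for q in(c,s,d)])
```

```text
([265, 179, 11, 14, 93], [270.1, 186.3]) [ 0.6396 -0.2606  0.072 ]
([302, 181, 11, 15, 92], [307.0, 188.6]) [ 0.624  -0.2884  0.072 ]
([264, 201, 11, 13, 90], [269.4, 206.7]) [ 0.6235 -0.2519  0.072 ]
([300, 203, 11, 13, 89], [304.6, 208.8]) [ 0.6085 -0.2789  0.072 ]
(287.5, 196.5) 24.909936904907227 [ 0.62496033 -0.27019117  0.072     ]
(array([ 0.59925338, -0.25757715,  0.11125126]), [np.float64(2.2), np.float64(2.2)]) [ 0.60250291 -0.25859368  0.114     ]
-25 [[285.2, 243.8], [169.6, 200.2], [270.5, 161.4]]
25 [[290.3, 180.9], [145.9, 204.7], [264.6, 155.3]]
```

Call:
{"fn": "move_arm", "kwargs": {
  "commands": [
    [0,0,0,0,0,0.49,1],
    [0.07,0.02,1,0,0,0,1],
    [0.07,0.01,1,0,0,0,1],
    [0,0,1,0,0,0,1],
    [0,0,1,0,0,0,1],
    [0,0,1,0,0,0,1],
    [0,0,0.8,0,0,0,1],
    [0,0,0.45,0,0,0,1]
  ]
}}

```text
t: 4.2
tcp_pos: [0.6231, -0.2696, 0.0869]
ee_rot: [[0.874, -0.486, -0.002], [-0.486, -0.874, 0.001], [-0.002, 0.0, -1.0]]
contact_force: [-0.4, 0.1, -0.3]
grip_width: 0.0939
grasp_force: 0.0
```

Call:
{"fn": "move_arm", "kwargs": {
  "commands": [
    [0,0,0,0,0,0,-1],
    [0,0,0,0,0,0,-1],
    [0,0,0,0,0,0,-1],
    [0,0,0,0,0,0,-1],
    [0,0,0,0,0,0,-1],
    [0,0,0,0,0,0,-1],
    [0,0,0,0,0,0,-1],
    [0,0,0,0,0,0,-1]
  ]
}}

```text
t: 5.0
tcp_pos: [0.6235, -0.27, 0.0885]
ee_rot: [[0.873, -0.487, -0.0], [-0.487, -0.873, 0.0], [-0.0, -0.0, -1.0]]
contact_force: [0.5, 0.5, 0.3]
grip_width: 0.0338
grasp_force: 0.0
```

Call:
{"fn": "move_arm", "kwargs": {
  "commands": [
    [0,0,0,0,0,0.1,-1],
    [0,0,0,0,0,0,-1],
    [0,0,0,0,0,0,-1],
    [0,0,0,0,0,0,-1],
    [0,0,0,0,0,0,-1],
    [0,0,0,0,0,0,-1],
    [0,0,0,0,0,0,-1],
    [0,0,0,0,0,0,-1]
  ]
}}

```text
t: 5.8
tcp_pos: [0.6235, -0.2698, 0.0884]
ee_rot: [[0.867, -0.499, 0.0], [-0.499, -0.867, 0.0], [-0.0, -0.0, -1.0]]
contact_force: [2.0, 2.4, 0.0]
grip_width: 0.0138
grasp_force: 30.0
```

Gripped at 13.8 mm with 30 N. Lifting 19.5 mm.

Call:
{"fn": "move_arm", "kwargs": {
  "commands": [
    [0,0,-0.15,0,0,0,-1],
    [0,0,-0.2,0,0,0,-1],
    [0,0,-0.2,0,0,0,-1],
    [0,0,-0.2,0,0,0,-1],
    [0,0,-0.15,0,0,0,-1],
    [0,0,-0.08,0,0,0,-1],
    [0,0,0,0,0,0,-1],
    [0,0,0,0,0,0,-1]
  ]
}}

```text
t: 6.6
tcp_pos: [0.6234, -0.2697, 0.1078]
ee_rot: [[0.867, -0.499, -0.0], [-0.499, -0.867, 0.0], [-0.0, -0.0, -1.0]]
contact_force: [4.5, 2.9, -11.1]
grip_width: 0.0137
grasp_force: 30.0
```

The force of -11.1 N matches the spring at 19.4 mm lift, so the knob has not slipped. Twisting +60°.

Call:
{"fn": "move_arm", "kwargs": {
  "commands": [
    [0,0,0,0,0,-0.5,-1],
    [0,0,0,0,0,-0.7,-1],
    [0,0,0,0,0,-0.7,-1],
    [0,0,0,0,0,-0.7,-1],
    [0,0,0,0,0,-0.7,-1],
    [0,0,0,0,0,-0.7,-1],
    [0,0,0,0,0,-0.7,-1],
    [0,0,0,0,0,-0.7,-1]
  ]
}}

```text
t: 7.4
tcp_pos: [0.6234, -0.2688, 0.1076]
ee_rot: [[0.972, 0.234, -0.001], [0.234, -0.972, 0.002], [-0.0, -0.002, -1.0]]
contact_force: [4.6, 7.8, -11.4]
grip_width: 0.0135
grasp_force: 30.0
```

Call:
{"fn": "move_arm", "kwargs": {
  "commands": [
    [0,0,0,0,0,-0.7,-1],
    [0,0,0,0,0,-0.7,-1],
    [0,0,0,0,0,-0.7,-1],
    [0,0,0,0,0,0,-1],
    [0,0,0,0,0,0,-1],
    [0,0,0,0,0,0,-1],
    [0,0,0,0,0,0,-1],
    [0,0,0,0,0,0,-1]
  ]
}}

```text
t: 8.2
tcp_pos: [0.6231, -0.2685, 0.1074]
ee_rot: [[0.865, 0.501, -0.001], [0.501, -0.865, 0.002], [-0.0, -0.002, -1.0]]
contact_force: [3.0, 9.0, -12.1]
grip_width: 0.0136
grasp_force: 30.0
```

Call:
{"fn": "move_arm", "kwargs": {
  "commands": [
    [0,0,0.1,0,0,0,-1],
    [0,0,0.1,0,0,0,-1],
    [0,0,0.1,0,0,0,-1],
    [0,0,0.06,0,0,0,-1],
    [0,0,0,0,0,0,-1],
    [0,0,0,0,0,0,-1],
    [0,0,0,0,0,0,-1],
    [0,0,0,0,0,0,-1]
  ]
}}

```text
t: 9.0
tcp_pos: [0.6231, -0.2685, 0.1005]
ee_rot: [[0.865, 0.501, -0.001], [0.501, -0.865, 0.002], [-0.0, -0.002, -1.0]]
contact_force: [1.4, 9.7, -7.6]
grip_width: 0.0133
grasp_force: 30.0
```

Call:
{"fn": "move_arm", "kwargs": {
  "commands": [
    [0,0,0.03,0,0,0,-1],
    [0,0,0,0,0,0,-1],
    [0,0,0,0,0,0,0.2],
    [0,0,0,0,0,0,0.2],
    [0,0,0,0,0,0,0.2],
    [0,0,0,0,0,0,0.2],
    [0,0,0,0,0,0,0.2],
    [0,0,0,0,0,0,0.2]
  ]
}}

```text
t: 9.8
tcp_pos: [0.6234, -0.2701, 0.1003]
ee_rot: [[0.866, 0.501, -0.0], [0.501, -0.866, -0.0], [-0.0, 0.0, -1.0]]
contact_force: [0.3, -0.3, -0.1]
grip_width: 0.0556
grasp_force: 0.0
```

Call:
{"fn": "move_arm", "kwargs": {
  "commands": [
    [0,0,-0.5,0,0,0,0.2],
    [0,0,-1,0,0,0,0.2],
    [0,0,-1,0,0,0,0.2],
    [0,0,-1,0,0,0,0.2],
    [0,0,-1,0,0,0,0.2],
    [0,0,-1,0,0,0,0.2],
    [0,0,0,0,0,0,0.2],
    [0,0,0,0,0,0,0.2]
  ]
}}

```text
t: 10.6
tcp_pos: [0.6235, -0.27, 0.2107]
ee_rot: [[0.866, 0.501, 0.001], [0.501, -0.866, -0.0], [0.0, 0.001, -1.0]]
contact_force: [0.2, -0.0, -0.3]
grip_width: 0.0565
grasp_force: 0.0
```

Run:
```python
from station import arm, camera, get_calibration
from h import *
for n in('wrist','scene'):
    c=get_calibration(n);im=camera(n)[:,:,::-1].copy();cv2.imwrite(f'pics/{n}2.png',im)
    m=red(im,140);B,l=blobs(m,100)
    for i,s,ct in B:
        cn=cv2.findContours((l==i).astype(np.uint8),0,2)[0][0];b=cv2.boxPoints(cv2.minAreaRect(cn))
        print(n,s,ct)
        if n=='wrist':
            P=np.array([plane(c,p,.126)[:2] for p in b]);print(P.round(4).tolist(),P.mean(0))
            e=max((P[1]-P[0],P[2]-P[1]),key=np.linalg.norm);print(np.degrees(np.arctan2(e[1],e[0])),np.linalg.norm(e))
a=cv2.imread('pics/wrist2.png');b=cv2.imread('pics/scene2.png')
cv2.imwrite('pics/c2.png',np.hstack([cv2.resize(a,(400,300)),cv2.resize(b[170:350,120:360],(400,300),interpolation=cv2.INTER_CUBIC)]))
```

```text
wrist [275, 178, 19, 72, 1257] [284.1, 213.6]
[[0.5998, -0.2745], [0.6462, -0.2482], [0.6525, -0.2592], [0.6064, -0.2861]] [ 0.62623251 -0.266994  ]
29.50861297903657 0.053380682208416484
wrist [540, 332, 20, 18, 277] [551.4, 341.6]
[[0.6437, -0.4951], [0.6514, -0.5089], [0.6392, -0.52], [0.6314, -0.5059]] [ 0.64141175 -0.5074673 ]
-137.73846864040954 0.01652862791990779
scene [340, 0, 52, 73, 2696] [363.8, 35.7]
scene [316, 74, 74, 36, 1243] [356.3, 90.2]
scene [151, 191, 17, 27, 299] [158.9, 203.8]
scene [348, 302, 21, 36, 394] [358.1, 319.1]
```

View pics/c2.png

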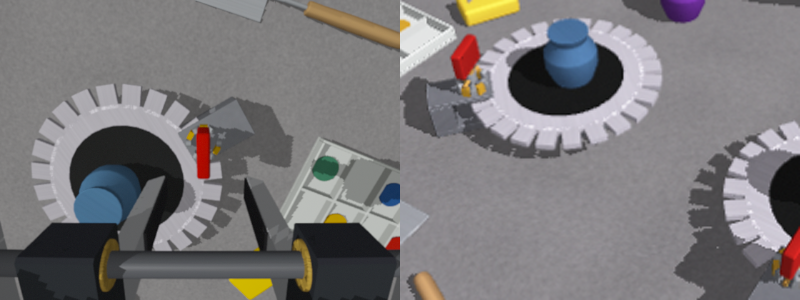

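The paddle now lies at 29.5°, a twist of about 60°, and sits raised: its scene centroid went from row 208 to 204. The blue pot is upright, the clay knob has not moved from (358,319), and the gripper is clear.

```bash
python3 -c "
from station import arm
print(arm.hand_in())"
```

```text
the job is handed in; nothing more can be done
None
```

The blue pot's turntable is freed: its plunger knob rests retracted in the yellow notch at about +60°, the blue pot is upright, the terracotta turntable is still locked, and the job is handed in at about 11 s.

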